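# Snap the filter cover home on the nail-dust extractor

### The job

The grey filter cover of the nail-dust extractor is sitting loose and proud in its mouth. Press it fully home with the wooden seating tool, standing the tool's foot flat and square on the middle of the cover and not pressing it with the bare gripper; then swing the sprung hinged clip over the cover's edge so that it stays closed. Leave the tool standing upright on the table, and do not knock over or shove the things around.

Things in the scene. Friction and masses are not known exactly. Their poses are not given: they have to be found in the camera images.
- extractor: fixed white plastic box 196 mm (x) by 150 mm (y) by 60 mm high, on the left or right half of the table; origin at the centre of its underside. Its x axis runs from the clip's end to the other end, roughly away from the robot (turned up to 0.4 rad); z up. Apart from cover, clip and the clip's two small lugs (up to 75 mm above the table) its top is flat and clear
- mouth (a point): centre of the extractor's rectangular mouth, 118 x 76 mm (x, y), on its flat top, 60 mm above the table; axes as the extractor's
- cover: the filter cover, a loose grey plastic plate 132 x 92 mm (x, y), 5 mm thick, with dark slots; below it an 18 mm deep plug, guided in the mouth. Origin at the middle of the plate's underside; axes as the extractor's within a few degrees. It must be pressed level, near the middle, with 10 to 18 N; it then snaps down the last few mm by itself. Less force, or pressing one edge only, does not seat it
- cover_top (a point): centre of the cover's upper face. At the start the cover rests level on four sprung catches with this point about 17 mm above the extractor's top; fully home the plate lies on the top and this point is 5 mm above it
- seater_grip (a point): point inside the seating tool's handle 50 mm above its sole, where to grasp it: the handle is an upright slab 60 mm along x and 26 mm thick along y, its top 80 mm above the sole. z up; x roughly away from the robot, turned up to 0.5 rad. Bottles and pots up to 85 mm high stand close to its two x ends, a low block about 105 mm off in its -y direction
- seater_foot (a point): centre of the sole of the seating tool, a loose wooden tool (about 240 g) with a flat foot 92 x 58 mm (x, y), 14 mm thick with a rubber sole, below its handle. It starts upright on the table, on the half away from the extractor
- clip (a joint): angle of the clip in rad: 0 open (leaning outward), grows as it is pushed over towards the cover, 0.35 upright, 1.9 to 1.98 closed on a seated cover. A light spring returns it open until a sprung detent at about 1.4 is passed; it then snaps shut and stays. Pushing it at 30 mm from the hinge takes 1 to 4 N. It cannot close while the cover's edge under it is proud
- clip_hinge (a point): middle of the clip's hinge, 78 mm from the mouth's centre along the extractor's -x and 67.5 mm above the table; the hinge runs along the extractor's y
- clip_tab (a point): outer end of the grey clip, a flat tongue 40 mm wide (y) and about 50 mm long from its hinge; 48 mm from the hinge. Open, it stands up from the extractor's top, leaning 20 degrees outward (to the extractor's -x) from upright; closed, it lies level over the cover with this end about 30 mm from the mouth's centre and its upper face about 12 mm above the extractor's top (end ridge 4 mm more)
- polish_a: loose polish bottle, 32 mm across, 85 mm high, bystander; origin at its underside, as for the next ones
- polish_b: like polish_a, close beside the extractor
- polish_c: like polish_a, close beside the extractor
- gel_pot: loose low pot, 48 mm across, 42 mm high, bystander near the tool
- cup: loose open white cup, 56 mm across, 45 mm high, bystander behind the extractor
- buffer: loose off-white buffer block 95 x 26 x 26 mm, bystander near the tool
- file: loose flat nail file 160 x 20 x 5 mm, bystander in the middle of the table
- brush: loose pink dusting brush 140 mm long, 22 mm high, bystander in the middle of the table near the robot
Things that resemble listed ones, but are neither listed nor needed, are in the scene too. What is shaped like the extractor but blue or orange is not meant.

How it is judged:
By the outcome, as a careful person would: the job done as asked, in the order asked, and still so for the second after the job is handed in, with the robot touching nothing.
It also fails if it takes over 64 s, if anything falls off the work surface, if the arm or the gripper's body presses on something with over 40 N, if the wrist force passes 120 N, or if a joint passes its speed limit or range.

### The arm

A 6-joint arm with a two-finger parallel gripper is mounted at the origin on the work surface. World frame = base frame: x ahead of the robot, y to its left, z up, the work surface at z = 0. Lengths are in m, angles in degrees, forces in N, time in s.
With the tool pointing down it reaches from about 0.325 to 1 m from the base axis. Payload 5.1 kg.
Tool frame: the origin (TCP) lies between the finger pads; the fingertips stand 19 mm ahead of it and the grasp point (between the pads) is the TCP; z points along the fingers, y is the direction in which the jaws open and shut (so a half turn about z gives the same grasp; the last joint's range is limited). The gripper opens to 85 mm and grips with 20 to 120 N. Pads are 22 mm wide; open, the fingers measure 114 mm over their backs; the gripper's body (76 mm by 85 mm) begins 54 mm behind the grasp point. The pads swing forward as they close: fully open they stand 13 mm farther back than shut.
Start: joints at [60.298, 7.093, 94.555, -0, 78.352, -4.733], TCP at [0.274, 0.589, 0.25] pointing down, gripper open.
Joint ranges: [-149.61, 149.61], [-58.7, 133.49], [1.44, 155.28], [-77.14, 257.14], [18.33, 153.61], [-166.67, 166.67]. Speed limits (degrees/s): [147.25, 147.25, 180, 180, 180, 180].

### API

Orientations are given as [roll, pitch, yaw] about the fixed x, y, z axes, in that order (R = Rz(yaw) Ry(pitch) Rx(roll)).
In Python, from workcell import ctrl gives the robot as it stands.
- The arm moves only by the tool arm_command, never from a script. Its argument "moves" is a list of rows, each a list of 7 numbers: the gripper command: -1 is shut, 1 is fully open, values between are in proportion, then the shift along the tool's x, y, z in units of 40 cm (1.0 is 40 cm), then the turn, a rotation vector about the tool's x, y, z in units of 90 degrees (1.0 is 90 degrees). A call has 1 to 20 rows; each row is the pose to reach, as a shift and turn from the pose commanded when the call began, along the tool's axes at that moment; what a row does not reach only later rows make up. A row lasts 1/10 s, in which the tool goes at most 50 mm and 8.59 degrees, less where a joint would pass 70% of its speed; a pose out of reach is approached as far as the arm can. A call with a number of a shift or a turn outside -1 to 1 is refused whole. A call with a gripper value outside its range is refused whole. The fingers move at their own pace and stop on an object; "newtons" is the grip in N (left out, the last holds). Time passes only in rows, so rows that repeat a pose let the fingers close. It gives the time, the measured TCP pose, the force and the opening at its end, in the units of the state.
- ctrl.get_obs(): the state, without advancing time (a new reading comes with each control period).
- ctrl.capture(name): name is "side" or "top" or "wrist"; returns a dict with "image" (384x512x3 uint8, red, green, blue), "depth" (384x512 float32, m along the optical axis (not along the pixel's ray), 0 where there is no reading), "vfov" (degrees; the focal length in pixels is half the picture's height over the tangent of half this angle, whatever the lens; pixels are square), "cx", "cy" (the principal point, pixels), "D" ([k1, k2, p1, p2, k3] as OpenCV has them; the pictures are not rectified), "cam_to_world" (4x4, takes a point from camera to world coordinates). Camera axes: x right, y down, z forward; pixel columns grow to the right and rows downward; lengths in m; the calibration is good to about 2 mm. A picture is of the moment at which its call begins.
- ctrl.sign_off(): hands the job in, once; it reports no verdict.
The state is a dict: "time": time; "joint_positions": joint angles; "joint_velocities": joint speeds; "tau": joint torques, N m; "position": TCP position; "orientation": TCP orientation; "ft_force": force on the tool from outside, world axes, zero at the start; "ft_torque": the same for the moment, N m; "grip_width": opening from 0.0 (shut) to 1.0 (fully open).
Only numpy, scipy, OpenCV 4.12 (cv2) and the standard library are available. Lean on these libraries where they do the work, as an engineer would, in place of code of your own. Each camera call takes 0.05 s, during which the arm holds its last target.

## Working session

There is one attempt and no reset: what is moved stays moved. The work goes in short steps, Python scripts to look and compute and a tool call to move; the robot and the scene stay as the last step left them, time stands still between calls to the robot, and variables do not carry over. Pictures are saved under pics/ and viewed, and the job is handed in when it is done.

Besides the shell and the picture viewer there is one more tool, called after "Emit:" as name(argument=value, ...) on one line, values as JSON. arm_command: Moves the arm, as the interface text tells. Its arguments: {"type":"object","properties":{"moves":{"type":"array","items":{"type":"array","items":{"type":"number","minimum":-1,"maximum":1}}},"newtons":{"type":"number"}},"required":["moves"]}

```bash
mkdir -p pics; ls; python3 - <<'E'
from workcell import ctrl
import cv2,pickle
o=ctrl.get_obs();print(o)
for n in ("side","top","wrist"):
    c=ctrl.capture(n);pickle.dump(c,open(f"{n}0.pkl","wb"))
    print(n,c["vfov"],c["cx"],c["cy"],c["D"],c["cam_to_world"].round(3).tolist())
    cv2.imwrite(f"pics/{n}0.png",cv2.resize(c["image"][:,:,::-1],(800,600)))
E
```

```text
pics
{'time': 0.0, 'joint_positions': array([ 6.02974966e+01,  7.13438805e+00,  9.46339884e+01, -1.79248370e-03,
        7.83534190e+01, -4.73497843e+00]), 'joint_velocities': array([ 0.08047939, -0.00415229, -0.0522859 , -0.11237523,  0.0818866 ,
        0.01127963]), 'tau': array([-2.54585548e-04, -4.23623300e+01, -3.65452015e+01, -1.22716997e-04,
        6.70347727e-03,  2.75356655e-06]), 'position': array([0.27413796, 0.58872465, 0.24904388]), 'orientation': array([-1.79878475e+02, -8.30501562e-03,  1.55032830e+02]), 'ft_force': array([-0.82440985, -0.45611804,  0.18675796]), 'ft_torque': array([ 0.058407  , -0.02096635,  0.00607812]), 'grip_width': 0.9988901703718391}
side 54.1650914002878 259.414163014936 187.96282886360368 [-0.03762057  0.          0.          0.          0.        ] [[0.834, -0.36, 0.419, 0.107], [-0.552, -0.523, 0.649, -0.62], [-0.014, -0.772, -0.635, 0.704], [0.0, 0.0, 0.0, 1.0]]
top 54.74157428137964 254.23379088401578 186.40681277810629 [-0.07812981  0.          0.          0.          0.        ] [[0.009, -0.991, 0.133, 0.395], [-1.0, -0.006, 0.021, -0.018], [-0.02, -0.133, -0.991, 0.921], [0.0, 0.0, 0.0, 1.0]]
wrist 64.87880837997609 255.87846803824397 195.0137556331175 [-0.04579935  0.          0.          0.          0.        ] [[0.422, 0.862, 0.281, 0.201], [0.906, -0.4, -0.134, 0.622], [-0.003, 0.312, -0.95, 0.374], [0.0, 0.0, 0.0, 1.0]]
```

View pics/side0.png

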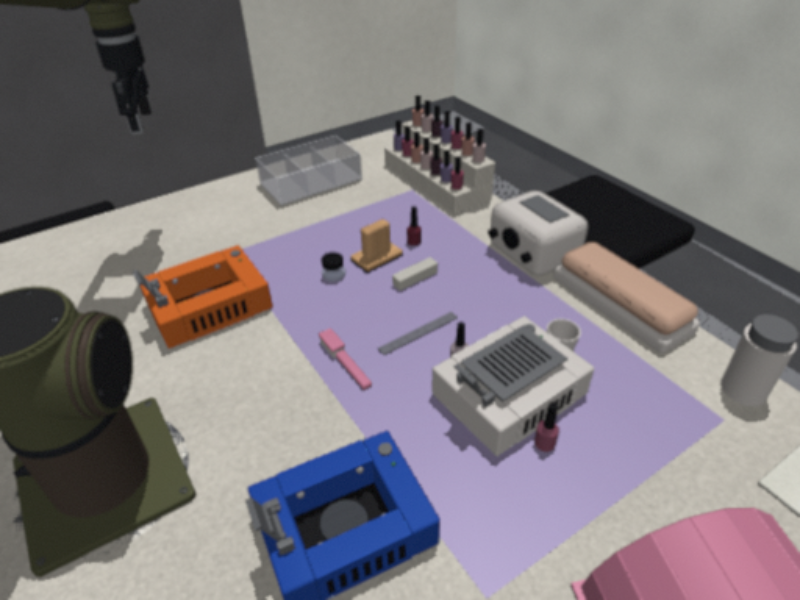

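View pics/top0.png

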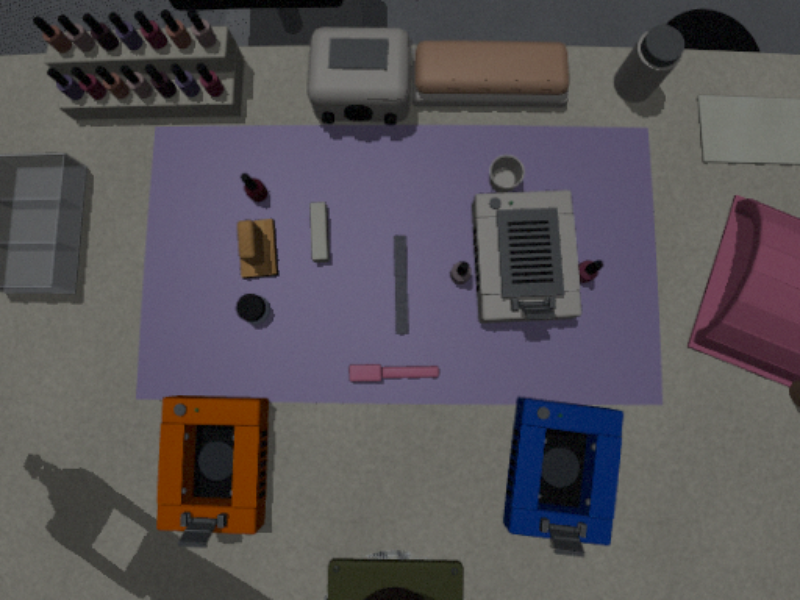

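View pics/wrist0.png

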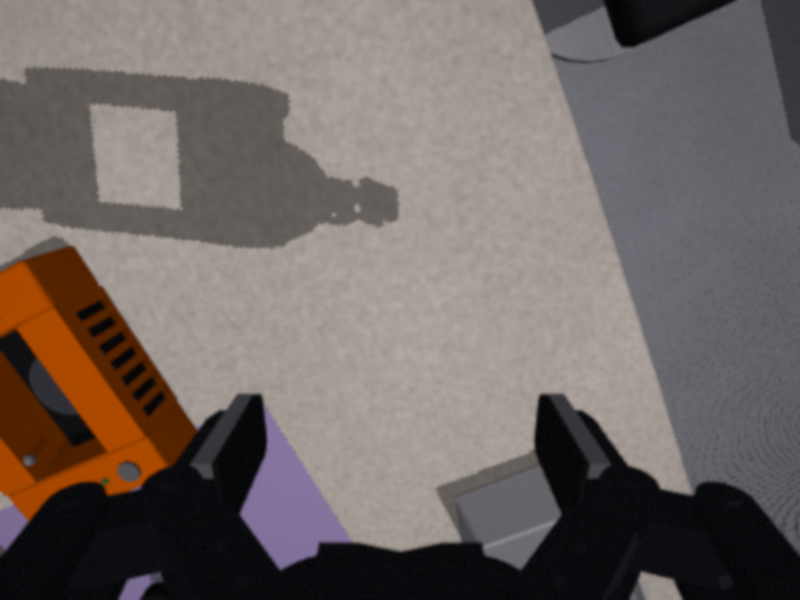

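The white box (side 512,380; top 527,255) is the extractor. The blue one (top 563,470) and orange one (213,465) are excluded by colour. The wooden tool is at side (377,245) and top (255,250). Next I measure both from depth.

```bash
cat > h.py <<'E'
import numpy as np,cv2,pickle
def K(c):
    h=c["image"].shape[0];f=h/2/np.tan(np.radians(c["vfov"])/2)
    return np.array([[f,0,c["cx"]],[0,f,c["cy"]],[0,0,1.]])
def cloud(c):
    h,w=c["depth"].shape
    v,u=np.mgrid[:h,:w]
    p=cv2.undistortPointsIter(np.stack([u,v],-1).reshape(-1,1,2).astype(float),K(c),np.array(c["D"]),None,None,(3,50,1e-10)).reshape(h,w,2)
    d=c["depth"][...,None].astype(float)
    P=np.concatenate([p*d,d],-1)@c["cam_to_world"][:3,:3].T+c["cam_to_world"][:3,3]
    P[c["depth"]==0]=np.nan
    return P
def proj(c,X):
    X=np.atleast_2d(X);T=np.linalg.inv(c["cam_to_world"])
    r=cv2.Rodrigues(T[:3,:3])[0]
    return cv2.projectPoints(X.astype(float),r,T[:3,3],K(c),np.array(c["D"]))[0].reshape(-1,2)
def rect(P,m):
    q=P[m][:,:2].astype(np.float32)
    (cx,cy),(a,b),t=cv2.minAreaRect(q)
    return (round(cx,4),round(cy,4)),(round(a,4),round(b,4)),round(t,2),int(m.sum())
E
python3 - <<'E'
from h import *
for n in ("top","side"):
    c=pickle.load(open(n+"0.pkl","rb"));P=cloud(c)
    x,y,z=P[...,0],P[...,1],P[...,2]
    ex=(x>.3)&(x<.65)&(y<-.1)&(y>-.4)
    tl=(x>.4)&(x<.56)&(y>.12)&(y<.34)
    print(n)
    tab=(x>.35)&(x<.6)&(abs(y)<.3)&(z<.004)&(z>-.006); print('table z',np.nanmedian(z[tab]))
    print('extract all',rect(P,ex&(z>.045)&(z<.066)),np.nanmedian(z[ex&(z>.054)&(z<.066)]))
    print('cover',rect(P,ex&(z>.072)&(z<.081)),np.nanmedian(z[ex&(z>.072)&(z<.081)]))
    print('clip',rect(P,ex&(z>.083)&(x<.45)),np.nanmax(z[ex&(x<.45)]))
    print('handle',rect(P,tl&(z>.070)))
    im=c["image"].astype(int)
    wood=(im[...,0]>im[...,2]*1.4)&tl
    print('wood foot',rect(P,wood&(z>.008)&(z<.02)),'wood hi',rect(P,wood&(z>.07)),np.nanmedian(z[wood&(z>.07)]),np.nanmedian(z[wood&(z>.008)&(z<.02)]))
    if n=="top":
        for nm,X in (("ex",[.45,-.2,.06]),("tl",[.45,.24,.04])):
            u,v=proj(c,np.array(X))[0].astype(int)
            cr=c["image"][max(0,v-60):v+60,max(0,u-75):u+75,::-1]
            cv2.imwrite(f"pics/{nm}_crop.png",cv2.resize(cr,None,fx=5,fy=5,interpolation=cv2.INTER_CUBIC)); print(u,v)
E
```

```text
top
table z 0.00020943605322659709
extract all ((0.4731, -0.2108), (0.3758, 0.197), 8.85, 3561) 0.059748380461004114
cover ((0.5631, -0.1927), (0.1657, 0.1674), 41.65, 2290) 0.07630566283312645
clip ((0.0, 0.0), (0.0, 0.0), 0.0, 0) 0.06626264905347934
handle ((0.5585, 0.2277), (0.0189, 0.0026), 89.99, 17)
wood foot ((0.5496, 0.2246), (0.0202, 0.0566), 1.88, 173) wood hi ((0.5585, 0.227), (0.0174, 0.0026), 89.99, 16) 0.07638965151404564 0.013950231615308062
340 212
154 211
side
table z 0.002172716630521987
extract all ((0.473, -0.2128), (0.3747, 0.2047), 8.07, 3771) 0.06155072029653191
cover ((0.5604, -0.195), (0.1665, 0.1667), 41.53, 1806) 0.07843604544718247
clip ((0.0, 0.0), (0.0, 0.0), 0.0, 0) 0.06683617152432841
handle ((0.5575, 0.2237), (0.0037, 0.0203), 8.94, 17)
wood foot ((0.5492, 0.2217), (0.019, 0.0526), 4.34, 85) wood hi ((0.5578, 0.2231), (0.0034, 0.019), 9.93, 14) 0.07747520552480408 0.015583063181994095
```

```bash
python3 - <<'E'
from h import *
for n in ("top","side"):
    c=pickle.load(open(n+"0.pkl","rb"));P=cloud(c)
    x,y,z=P[...,0],P[...,1],P[...,2]
    im=c["image"].astype(int); sat=im.max(-1)-im.min(-1)
    ex=(x>.42)&(x<.75)&(y<-.08)&(y>-.36)
    print(n)
    def cc(m):
        k,l,s,_=cv2.connectedComponentsWithStats(m.astype(np.uint8)); return l==1+np.argmax(s[1:,4]) if k>1 else m
    m=cc(ex&(z>.050)&(z<.085)&(sat<60)); print('extract',rect(P,m))
    m2=cc(ex&(z>.0725)&(z<.082)&(sat<60)); print('cover',rect(P,m2),np.nanmedian(z[m2]),np.nanmean(P[m2],0))
    m3=ex&(z>.085)&(sat<60); print('hi',rect(P,m3)); print(P[m3].round(3).tolist()[:40])
    tl=(x>.45)&(x<.75)&(y>.15)&(y<.4)
    wood=tl&(im[...,0]>im[...,2]*1.4)
    w=cc(wood); print('wood foot',rect(P,w&(z>.008)&(z<.02)),'wood hi',rect(P,w&(z>.07)),np.nanmedian(z[w&(z>.07)]),np.nanmax(z[w]))
    for nm,X in (("ex",[.57,-.22,.06]),("tl",[.56,.25,.04])):
        u,v=proj(c,np.array(X))[0].astype(int)
        cr=c["image"][max(0,v-60):v+60,max(0,u-75):u+75,::-1]
        cv2.imwrite(f"pics/{n}{nm}_crop.png",cv2.resize(cr,None,fx=5,fy=5,interpolation=cv2.INTER_CUBIC)); print(u,v)
E
```

```text
top
extract ((0.5705, -0.1974), (0.1975, 0.1503), 2.76, 4997)
cover ((0.5697, -0.1961), (0.1328, 0.0927), 2.98, 2182) 0.07638222127343225 [ 0.56897054 -0.19642307  0.07637258]
hi ((0.509, -0.1968), (0.0855, 0.2051), 1.2, 162)
[[0.554, -0.293, 0.087], [0.554, -0.298, 0.085], [0.55, -0.103, 0.087], [0.551, -0.298, 0.086], [0.547, -0.093, 0.087], [0.548, -0.096, 0.085], [0.548, -0.098, 0.085], [0.548, -0.1, 0.086], [0.549, -0.291, 0.085], [0.549, -0.298, 0.085], [0.545, -0.096, 0.087], [0.545, -0.098, 0.085], [0.545, -0.1, 0.086], [0.545, -0.102, 0.088], [0.547, -0.298, 0.086], [0.543, -0.103, 0.086], [0.544, -0.295, 0.087], [0.541, -0.098, 0.087], [0.541, -0.1, 0.086], [0.486, -0.201, 0.09], [0.486, -0.203, 0.089], [0.486, -0.205, 0.091], [0.486, -0.207, 0.092], [0.486, -0.21, 0.092], [0.486, -0.212, 0.091], [0.486, -0.214, 0.092], [0.486, -0.217, 0.091], [0.486, -0.219, 0.092], [0.483, -0.182, 0.092], [0.484, -0.185, 0.089], [0.483, -0.187, 0.092], [0.483, -0.189, 0.091], [0.483, -0.191, 0.092], [0.483, -0.194, 0.09], [0.483, -0.195, 0.094], [0.484, -0.199, 0.088], [0.484, -0.201, 0.0
[... 890 characters left out ...]
2, 0.085], [0.541, -0.104, 0.086], [0.471, -0.182, 0.115], [0.474, -0.182, 0.113], [0.467, -0.184, 0.115], [0.469, -0.185, 0.115], [0.47, -0.187, 0.116], [0.472, -0.188, 0.116], [0.466, -0.185, 0.114], [0.468, -0.187, 0.114], [0.468, -0.19, 0.116], [0.47, -0.19, 0.115], [0.471, -0.193, 0.117], [0.466, -0.185, 0.111], [0.466, -0.189, 0.114], [0.467, -0.19, 0.114], [0.468, -0.193, 0.116], [0.471, -0.193, 0.114], [0.471, -0.197, 0.118], [0.467, -0.187, 0.109], [0.465, -0.193, 0.115], [0.467, -0.194, 0.115], [0.469, -0.196, 0.115]]
wood foot ((0.5841, 0.2242), (0.089, 0.0526), 4.11, 217) wood hi ((0.583, 0.2237), (0.0544, 0.0219), 3.43, 110) 0.08013206111004234 0.0848607595547789
335 240
229 154
```

```bash
cd pics; python3 - <<'E'
import cv2,numpy as np
a=[cv2.resize(cv2.imread(f),(400,300)) for f in ("topex_crop.png","toptl_crop.png","sideex_crop.png","sidetl_crop.png")]
cv2.imwrite("crops.png",np.vstack([np.hstack(a[:2]),np.hstack(a[2:])]))
E
```

```text
(no output)
```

View pics/crops.png

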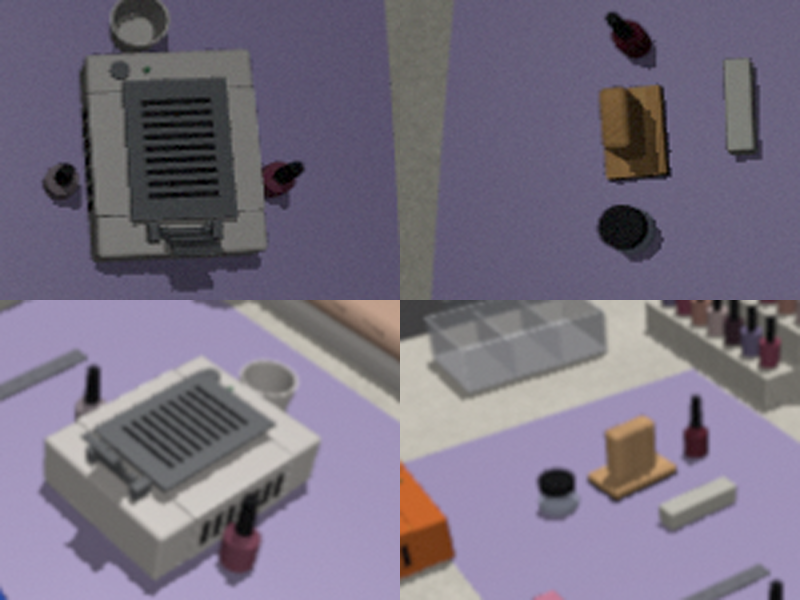

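Crops confirm it: top-left shows the white extractor with its grey cover and clip, top-right the wooden tool beside a pot, bottle and buffer. Next I move to a hover above the tool.

```bash
cat >> h.py <<'E'
from scipy.spatial.transform import Rotation as Ro
def rows(target,yaw,cur=None,rpy=None):
    """row numbers from current pose to target pos, tool straight down with given yaw"""
    from workcell import ctrl
    o=ctrl.get_obs(); p=np.array(o["position"]); e=o["orientation"]
    if cur is not None: p,e=np.array(cur[:3]),cur[3:]
    R=Ro.from_euler("xyz",e,degrees=True)
    T=Ro.from_euler("xyz",[180,0,yaw],degrees=True)
    s=R.inv().apply(np.array(target)-p)/.4
    t=(R.inv()*T).as_rotvec(degrees=True)/90
    print("row",s.round(4).tolist(),t.round(4).tolist(),"| t",round(o["time"],2),"pos",p.round(4),np.round(e,2),"F",o["ft_force"].round(2),"M",o["ft_torque"].round(3),"g",round(o["grip_width"],3))
E
python3 - <<'E'
from h import *
c=[.274,.589,.25,180,0,155.03]
rows([.58,.232,.25],185,c)
rows([.40,.44,.25],170,c)
E
```

```text
row [-1.0703, -0.4861, -0.0] [0.0, 0.0, -0.333] | t 0.15 pos [0.274 0.589 0.25 ] [180.     0.   155.03] F [0.05 0.   0.7 ] M [-0.025  0.03   0.013] g 0.999
row [-0.4428, -0.2047, -0.0] [0.0, 0.0, -0.1663] | t 0.15 pos [0.274 0.589 0.25 ] [180.     0.   155.03] F [0.05 0.   0.7 ] M [-0.025  0.03   0.013] g 0.999
```

Emit:
arm_command(moves=[[1, -0.44, -0.205, 0, 0, 0, -0.166], [1, -0.44, -0.205, 0, 0, 0, -0.166], [1, -0.44, -0.205, 0, 0, 0, -0.166], [1, -0.44, -0.205, 0, 0, 0, -0.166], [1, -0.9, -0.42, 0, 0, 0, -0.333], [1, -0.9, -0.42, 0, 0, 0, -0.333], [1, -0.9, -0.42, 0, 0, 0, -0.333], [1, -0.98, -0.48, 0, 0, 0, -0.333], [1, -0.98, -0.48, 0, 0, 0, -0.333], [1, -0.98, -0.48, 0, 0, 0, -0.333]], newtons=80)

```text
time: 1.15
position: [0.5511, 0.2454, 0.2499]
orientation: [-179.9, 0.0, -175.4]
ft_force: [0.2, -0.5, -0.0]
grip_width: 1.004
```

```bash
python3 - <<'E'
from workcell import ctrl
from h import *
rows([.585,.226,.25],185)
c=ctrl.capture("wrist");pickle.dump(c,open("w1.pkl","wb"));P=cloud(c)
cv2.imwrite("pics/w1.png",cv2.resize(c["image"][:,:,::-1],(800,600)))
x,y,z=P[...,0],P[...,1],P[...,2]
im=c["image"].astype(int)
tl=(x>.45)&(x<.75)&(y>.15)&(y<.4)&(z<.1)
w=tl&(im[...,0]>im[...,2]*1.4)
for a,b in ((.008,.02),(.073,.09)):
    m=(w&(z>a)&(z<b)).astype(np.uint8); k,l,s,_=cv2.connectedComponentsWithStats(m); m=l==1+np.argmax(s[1:,4]); print(rect(P,m),np.nanmedian(z[m]))
E
```

```text
row [-0.0805, -0.0552, -0.0002] [-0.001, 0.0001, -0.004] | t 1.15 pos [0.5511 0.2454 0.2499] [-1.7991e+02  1.0000e-02 -1.7536e+02] F [ 0.23 -0.46 -0.02] M [0.035 0.007 0.001] g 1.004
((0.584, 0.2281), (0.0907, 0.0562), 6.46, 1779) 0.015088834050618616
((0.5835, 0.2272), (0.0575, 0.0261), 6.4, 1244) 0.08047465792511602
```

View pics/w1.png

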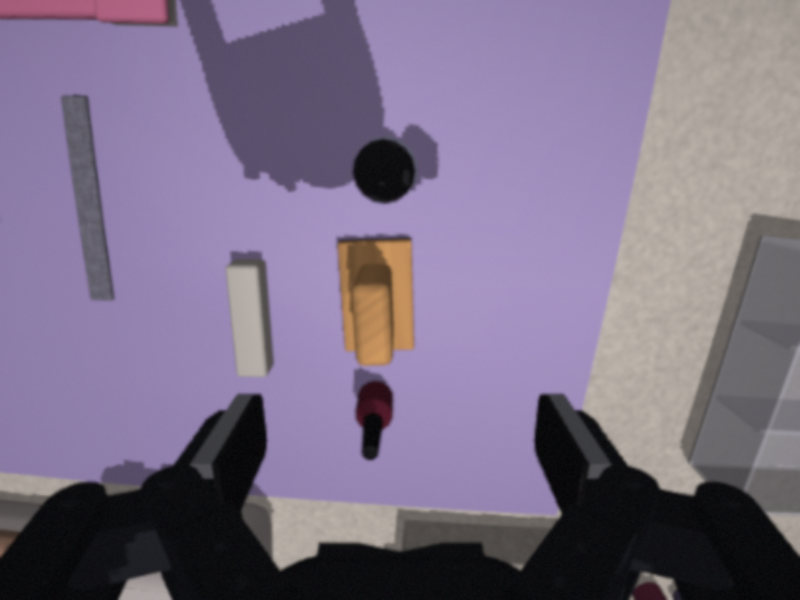

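Wrist view: tool handle at (373,310), bottle (372,415), pot (384,170) at its ends and buffer (250,320). The measured tool pose is (0.584, 0.2277), yaw 6.4°.

```bash
python3 - <<'E'
from h import *
rows([.584,.2275,.13],186.3)
rows([.584,.2275,.05],186.3)
E
```

```text
row [-0.0814, -0.0566, 0.2994] [-0.0001, -0.0006, -0.0173] | t 1.2 pos [0.5498 0.2474 0.2498] [-1.7999e+02 -5.0000e-02 -1.7526e+02] F [0.37 0.12 0.33] M [0.014 0.009 0.   ] g 0.999
row [-0.0816, -0.0565, 0.4994] [-0.0001, -0.0006, -0.0173] | t 1.2 pos [0.5498 0.2474 0.2498] [-1.7999e+02 -5.0000e-02 -1.7526e+02] F [0.37 0.12 0.33] M [0.014 0.009 0.   ] g 0.999
```

```bash
python3 - <<'E'
from h import *
c=[.5483,.2495,.25,180,0,185]
rows([.584,.2275,.13],186.3,c)
rows([.584,.2275,.05],186.3,c)
E
```

```text
row [-0.0841, -0.0626, 0.3] [0.0, 0.0, -0.0144] | t 1.2 pos [0.5483 0.2495 0.25  ] [180   0 185] F [0.37 0.12 0.33] M [0.014 0.009 0.   ] g 0.999
row [-0.0841, -0.0626, 0.5] [0.0, 0.0, -0.0144] | t 1.2 pos [0.5483 0.2495 0.25  ] [180   0 185] F [0.37 0.12 0.33] M [0.014 0.009 0.   ] g 0.999
```

Emit:
arm_command(moves=[[1, -0.084, -0.062, 0.1, 0, 0, -0.0144], [1, -0.084, -0.062, 0.2, 0, 0, -0.0144], [1, -0.084, -0.062, 0.25, 0, 0, -0.0144], [1, -0.084, -0.062, 0.25, 0, 0, -0.0144], [1, -0.084, -0.062, 0.25, 0, 0, -0.0144]])

```text
time: 1.7
position: [0.5839, 0.229, 0.1506]
orientation: [180.0, -0.0, -173.6]
ft_force: [0.8, -0.3, 0.2]
grip_width: 1.001
```

```bash
python3 - <<'E'
from h import *
for i in range(2): rows([.584,.2275,.05],186.3)
E
```

```text
row [0.0001, -0.0037, 0.2514] [0.0001, -0.0002, 0.0009] | t 1.7 pos [0.5839 0.229  0.1506] [ 1.7999e+02 -2.0000e-02 -1.7362e+02] F [ 0.85 -0.31  0.18] M [0.031 0.02  0.012] g 1.001
row [0.0001, -0.0037, 0.2514] [0.0001, -0.0002, 0.0009] | t 1.7 pos [0.5839 0.229  0.1506] [ 1.7999e+02 -2.0000e-02 -1.7362e+02] F [ 0.85 -0.31  0.18] M [0.031 0.02  0.012] g 1.001
```

Emit:
arm_command(moves=[[1, 0, -0.001, 0.1, 0, 0, 0], [1, 0, -0.001, 0.18, 0, 0, 0], [1, 0, -0.001, 0.23, 0, 0, 0], [1, 0, -0.001, 0.25, 0, 0, 0], [1, 0, -0.001, 0.25, 0, 0, 0], [1, 0, -0.001, 0.25, 0, 0, 0]])

```text
time: 2.3
position: [0.5859, 0.2284, 0.0529]
orientation: [180.0, 0.2, -173.7]
ft_force: [0.6, -0.9, 0.3]
grip_width: 1.0
```

Emit:
arm_command(moves=[[0.3, 0, 0, 0, 0, 0, 0], [0, 0, 0, 0, 0, 0, 0], [-0.2, 0, 0, 0, 0, 0, 0], [-0.4, 0, 0, 0, 0, 0, 0], [-0.6, 0, 0, 0, 0, 0, 0], [-1, 0, 0, 0, 0, 0, 0], [-1, 0, 0, 0, 0, 0, 0], [-1, 0, 0, 0, 0, 0, 0], [-1, 0, 0, 0, 0, 0, 0]], newtons=80)

```text
time: 3.2
position: [0.5848, 0.2276, 0.0509]
orientation: [180.0, 0.1, -173.7]
ft_force: [0.7, 1.3, 4.7]
grip_width: 0.293
```

```bash
python3 - <<'E'
from h import *
rows([.584,.2275,.05],186.3)
E
```

```text
row [0.0021, -0.0001, 0.0021] [0.0, 0.0006, -0.0] | t 3.2 pos [0.5848 0.2276 0.0509] [ 1.800e+02  5.000e-02 -1.737e+02] F [0.7  1.33 4.69] M [-0.124  0.037 -0.052] g 0.293
```

Emit:
arm_command(moves=[[-1, 0, 0, -0.03, 0, 0, 0], [-1, 0, 0, -0.09, 0, 0, 0], [-1, 0, 0, -0.18, 0, 0, 0], [-1, 0, 0, -0.27, 0, 0, 0], [-1, 0, 0, -0.35, 0, 0, 0], [-1, 0, 0, -0.38, 0, 0, 0], [-1, 0, 0, -0.38, 0, 0, 0], [-1, 0, 0, -0.38, 0, 0, 0]])

```text
time: 4.0
position: [0.5833, 0.2272, 0.2002]
orientation: [-180.0, -0.2, -173.7]
ft_force: [0.3, -1.0, -2.1]
grip_width: 0.289
```

```bash
python3 - <<'E'
from h import *
from workcell import ctrl
rows([.57,-.197,.20],183)
rows([.57,-.197,.20],183,[.584,.2275,.202,180,0,186.3])
c=ctrl.capture("wrist");pickle.dump(c,open("w2.pkl","wb"))
d=ctrl.capture("side")
cv2.imwrite("pics/w2.png",np.hstack([cv2.resize(c["image"][:,:,::-1],(400,300)),cv2.resize(d["image"][:,:,::-1],(400,300))]))
P=cloud(c);im=c["image"].astype(int)
o=ctrl.get_obs();R=Ro.from_euler("xyz",o["orientation"],degrees=True)
Q=R.inv().apply((P-o["position"]).reshape(-1,3)).reshape(P.shape)
w=(im[...,0]>im[...,2]*1.4)&(abs(Q[...,0])<.08)&(abs(Q[...,1])<.05)
for a,b in((.03,.045),(-.045,-.02)):
    m=w&(Q[...,2]>a)&(Q[...,2]<b); q=Q[m]; print(m.sum(),rect(Q,m),np.median(q[:,2]), np.linalg.lstsq(np.c_[q[:,:2],np.ones(len(q))],q[:,2],rcond=None)[0])
E
```

```text
row [0.1494, -1.0505, 0.0015] [-0.0004, -0.002, 0.0366] | t 4.0 pos [0.5833 0.2272 0.2002] [-179.97   -0.18 -173.7 ] F [ 0.29 -0.95 -2.14] M [ 0.013 -0.028 -0.005] g 0.289
row [0.1512, -1.051, 0.005] [0.0, -0.0, 0.0367] | t 4.0 pos [0.584  0.2275 0.202 ] [180.    0.  186.3] F [ 0.29 -0.95 -2.14] M [ 0.013 -0.028 -0.005] g 0.289
5699 ((0.0195, -0.0003), (0.0566, 0.0516), 89.95, 5699) 0.0348087737888104 [ 0.02925598 -0.00068772  0.03424963]
7312 ((0.0051, -0.0005), (0.0501, 0.028), 0.3, 7312) -0.030608637018608907 [ 0.06450373 -0.00258025 -0.03036983]
```

View pics/w2.png

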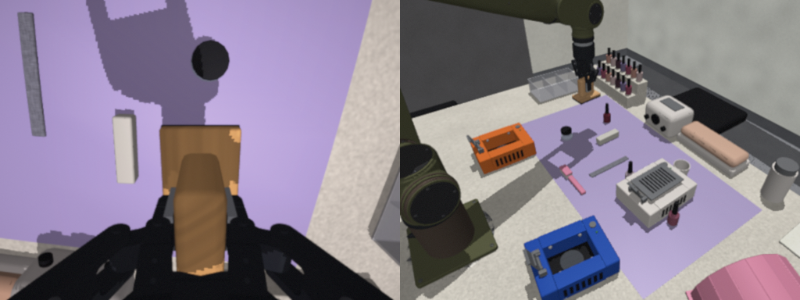

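The tool is held (foot at wrist (200,160)) and nothing else moved. I check the apparent 1.7° foot tilt against table and pre-grasp slopes.

```bash
python3 - <<'E'
from h import *
def fit(q): 
    for _ in range(4):
        A=np.c_[q[:,:2]-[.58,.228],np.ones(len(q))];s=np.linalg.lstsq(A,q[:,2],rcond=None)[0];r=q[:,2]-A@s;q=q[abs(r)<2.5*r.std()+1e-5]
    return s.round(4),round(r.std(),4),len(q)
for n in("w1","w2"):
    c=pickle.load(open(n+".pkl","rb"));P=cloud(c);im=c["image"].astype(int)
    x,y,z=np.moveaxis(P,-1,0)
    print(n,'table',fit(P[(abs(z)<.01)&(x>.35)&(x<.75)&(abs(y-.2)<.15)]))
    w=(im[...,0]>im[...,2]*1.4)
    if n=="w1": print(fit(P[w&(z>.009)&(z<.02)]),fit(P[w&(z>.074)&(z<.09)]))
    else: print(fit(P[w&(z>.155)&(z<.172)&(x<.57)]),fit(P[w&(z>.22)&(z<.245)]))
E
```

```text
w1 table (array([-0.0019, -0.0002,  0.0014]), np.float64(0.0007), 60030)
(array([-0.0017, -0.0005,  0.0151]), np.float64(0.0007), 1739) (array([ 0.0027, -0.0115,  0.0805]), np.float64(0.0011), 1108)
w2 table (array([-0.0017, -0.0002,  0.0014]), np.float64(0.0007), 60686)
(array([-0.0012, -0.0009,  0.1645]), np.float64(0.0006), 4399) (array([0.0271, 0.001 , 0.2298]), np.float64(0.0012), 6272)
```

Emit:
arm_command(moves=[[-1, 0.02, -0.06, 0, 0, 0, 0.01], [-1, 0.04, -0.18, 0, 0, 0, 0.02], [-1, 0.06, -0.3, 0, 0, 0, 0.037], [-1, 0.08, -0.42, 0, 0, 0, 0.037], [-1, 0.1, -0.54, 0, 0, 0, 0.037], [-1, 0.12, -0.66, 0, 0, 0, 0.037], [-1, 0.14, -0.78, 0, 0, 0, 0.037], [-1, 0.15, -0.9, 0, 0, 0, 0.037], [-1, 0.15, -0.97, 0, 0, 0, 0.037], [-1, 0.15, -1.0, 0, 0, 0, 0.037], [-1, 0.15, -1.0, 0, 0, 0, 0.037], [-1, 0.15, -1.0, 0, 0, 0, 0.037], [-1, 0.15, -1.0, 0, 0, 0, 0.037]])

```text
time: 5.4
position: [0.5685, -0.1751, 0.2017]
orientation: [179.9, -0.1, -176.9]
ft_force: [0.1, -0.8, -1.6]
grip_width: 0.293
```

```bash
python3 - <<'E'
from h import *
from workcell import ctrl
c=ctrl.capture("wrist");pickle.dump(c,open("w3.pkl","wb"))
rows([.569,-.1965,.20],183)
cv2.imwrite("pics/w3.png",cv2.resize(c["image"][:,:,::-1],(800,600)))
E
```

```text
row [0.0019, -0.0535, 0.0049] [0.0004, -0.0003, 0.0008] | t 5.45 pos [ 0.5686 -0.1751  0.202 ] [ 1.7997e+02 -3.0000e-02 -1.7692e+02] F [-0.12  0.65 -2.2 ] M [0.031 0.013 0.053] g 0.297
```

View pics/w3.png

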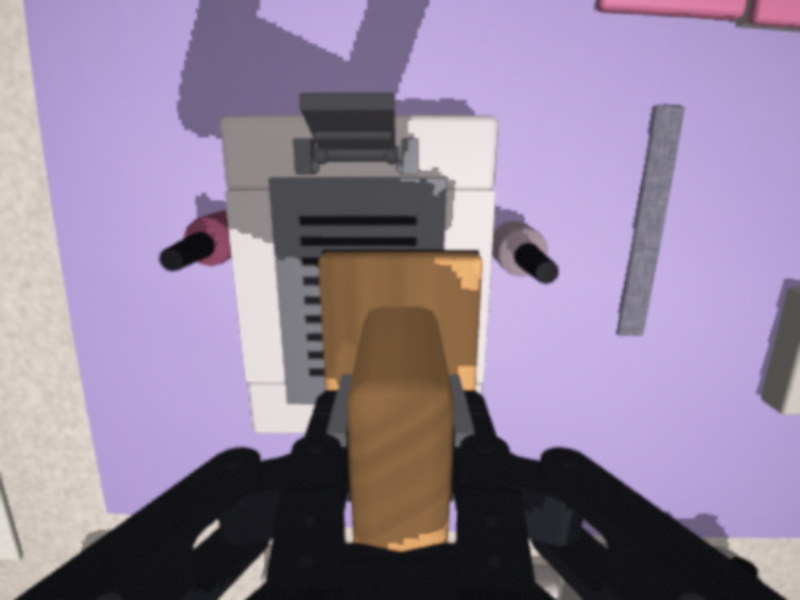

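Wrist view: cover from (270,178) at its near edge, clip upright at (350,125), held foot at (400,320). I measure the cover against the foot in this same view.

```bash
python3 - <<'E'
from h import *
c=pickle.load(open("w3.pkl","rb"));P=cloud(c);im=c["image"].astype(int)
x,y,z=np.moveaxis(P,-1,0)
print('table',np.nanmedian(z[(abs(z)<.01)]))
cov=(z>.073)&(z<.083)&(x>.49)&(x<.66)&(y>-.26)&(y<-.12)&(im.max(-1)-im.min(-1)<60)
k,l,s,_=cv2.connectedComponentsWithStats(cov.astype(np.uint8));cov=l==1+np.argmax(s[1:,4])
print('covz',np.nanmedian(z[cov]),cov.sum())
# edges in frame yaw th
for th in (2.6,3.1,3.6):
    t=np.radians(th);X=np.array([np.cos(t),np.sin(t)]);Y=np.array([-X[1],X[0]])
    q=P[cov][:,:2];a=q@X;b=q@Y
    n=a<np.percentile(a,.5)+.03
    bins=np.floor((a-a.min())/.004).astype(int)
    L=[b[bins==i].min() for i in range(1,25) if (bins==i).sum()>5];Rr=[b[bins==i].max() for i in range(1,7)]
    bb=np.floor((b-b.min())/.004).astype(int);N=[a[bb==i].min() for i in range(1,22) if (bb==i).sum()>5]
    lo,hi,ne=np.median(L),np.median(Rr),np.median(N)
    print(th,'width',hi-lo,'center',(ne+.066)*X+((lo+hi)/2)*Y,'slopes',np.polyfit(range(len(L)),L,1)[0]/.004*57.3,np.polyfit(range(len(N)),N,1)[0]/.004*57.3, 'n',len(L),len(N),np.round(N,4))
w=(im[...,0]>im[...,2]*1.4)&(z>.155)&(z<.172)&(x<.57)
q=P[w];b=q[:,1];a=q[:,0];t=np.radians(3.1)
X=np.array([np.cos(t),np.sin(t)]);Y=np.array([-X[1],X[0]])
print('foot near',np.percentile(q[:,:2]@X,.5),'y',np.percentile(q[:,:2]@Y,[.5,99.5]))
print('foot c',(np.percentile(q[:,:2]@X,.5)+.046)*X+np.mean(np.percentile(q[:,:2]@Y,[.5,99.5]))*Y)
E
```

```text
table 0.0014045878687900526
covz 0.07751293367731993 7642
2.6 width 0.09043125500878163 center [ 0.56811961 -0.19831915] slopes 0.5596700123357944 0.13584961672178172 n 24 21 [0.4923 0.4923 0.4923 0.4923 0.4923 0.4922 0.4928 0.4928 0.4928 0.4928
 0.4927 0.4927 0.4927 0.4926 0.4926 0.4926 0.4925 0.4925 0.4925 0.4924
 0.4924]
3.1 width 0.09074724457105865 center [ 0.56830102 -0.19803525] slopes 0.06388182644532132 0.6426216946248131 n 24 21 [0.49   0.49   0.49   0.4901 0.4901 0.4901 0.4907 0.4907 0.4907 0.4908
 0.4908 0.4908 0.4908 0.4908 0.4908 0.4908 0.4908 0.4908 0.4908 0.4908
 0.4908]
3.6 width 0.09110856627486191 center [ 0.56829184 -0.19770218] slopes -0.4379945000506954 1.1888322587564573 n 24 21 [0.4876 0.4877 0.4877 0.4878 0.4879 0.4879 0.4879 0.4886 0.4887 0.4887
 0.4888 0.4888 0.4889 0.4888 0.4889 0.4889 0.489  0.489  0.4891 0.4891
 0.4891]
foot near 0.5125592551315439 y [-0.23456359 -0.17788327]
foot c [ 0.56889422 -0.17571543]
```

Emit:
arm_command(moves=[[-1, 0.003, -0.0555, 0.02, 0, 0, 0], [-1, 0.003, -0.0555, 0.06, 0, 0, 0], [-1, 0.003, -0.0555, 0.12, 0, 0, 0], [-1, 0.003, -0.0555, 0.15, 0, 0, 0], [-1, 0.003, -0.0555, 0.155, 0, 0, 0], [-1, 0.003, -0.0555, 0.155, 0, 0, 0], [-1, 0.003, -0.0555, 0.155, 0, 0, 0], [-1, 0.003, -0.0555, 0.155, 0, 0, 0]])

```text
time: 6.25
position: [0.5694, -0.1991, 0.1418]
orientation: [-179.9, 0.1, -177.0]
ft_force: [-0.2, 0.3, -1.7]
grip_width: 0.289
```

```bash
python3 - <<'E'
from h import *
from workcell import ctrl
rows([.5685,-.1972,.127],183)
c=ctrl.capture("wrist");pickle.dump(c,open("w4.pkl","wb"));d=ctrl.capture("side")
cv2.imwrite("pics/w4.png",np.hstack([cv2.resize(c["image"][:,:,::-1],(400,300)),cv2.resize(d["image"][180:300,270:430,::-1],(400,300),interpolation=2)]))
P=cloud(c);im=c["image"].astype(int)
x,y,z=np.moveaxis(P,-1,0)
t=np.radians(3.1);X=np.array([np.cos(t),np.sin(t)]);Y=np.array([-X[1],X[0]])
a=P[...,:2]@X;b=P[...,:2]@Y
wood=(im[...,0]>im[...,2]*1.4)&(z>.09)&(z<.112)&(x<.57)
cov=(~wood)&(z>.073)&(z<.083)&(a>.47)&(abs(y+.197)<.07)&(im.max(-1)-im.min(-1)<60)
k,l,s,_=cv2.connectedComponentsWithStats(cov.astype(np.uint8));cov=l==1+np.argmax(s[1:,4])
for n,m in(('wood',wood),('cov',cov)): print(n,m.sum(),'z',np.median(z[m]),'near',np.percentile(a[m],.5),'y',np.percentile(b[m],[.5,50,99.5]))
E
```

```text
row [0.0021, 0.0048, 0.0369] [-0.0007, 0.0013, -0.0003] | t 6.25 pos [ 0.5694 -0.1991  0.1418] [-1.7994e+02  1.2000e-01 -1.7702e+02] F [-0.19  0.29 -1.65] M [0.021 0.019 0.038] g 0.289
wood 5776 z 0.10587378863717951 near 0.5122870152430539 y [-0.25854965 -0.22951257 -0.20166445]
cov 9589 z 0.07763458246728336 near 0.49041787764432687 y [-0.27379556 -0.22255938 -0.18289153]
```

View pics/w4.png

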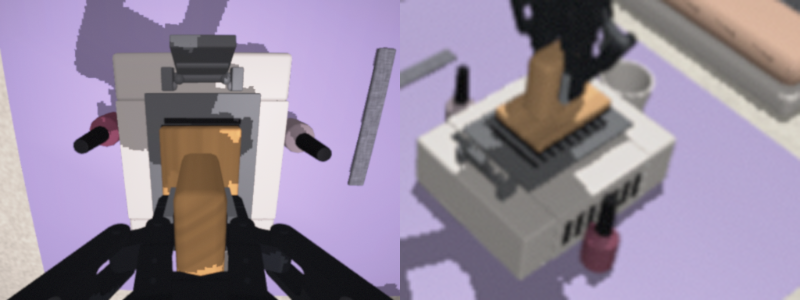

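Picture: foot over the cover in both views. The foot is about 2 mm off in x and y, so I correct that and approach to just above contact.

Emit:
arm_command(moves=[[-1, 0.002, 0.0045, 0.005, 0, 0, 0], [-1, 0.002, 0.0045, 0.015, 0, 0, 0], [-1, 0.002, 0.0045, 0.023, 0, 0, 0], [-1, 0.002, 0.0045, 0.027, 0, 0, 0], [-1, 0.002, 0.0045, 0.028, 0, 0, 0], [-1, 0.002, 0.0045, 0.028, 0, 0, 0], [-1, 0.002, 0.0045, 0.028, 0, 0, 0]])

```text
time: 7.05
position: [0.5678, -0.1972, 0.1292]
orientation: [-180.0, 0.0, -177.0]
ft_force: [-0.3, 0.3, -1.8]
grip_width: 0.293
```

Emit:
arm_command(moves=[[-1, 0, 0, 0.0025, 0, 0, 0], [-1, 0, 0, 0.005, 0, 0, 0], [-1, 0, 0, 0.005, 0, 0, 0], [-1, 0, 0, 0.005, 0, 0, 0]])

```text
time: 7.45
position: [0.5678, -0.1972, 0.1274]
orientation: [-180.0, 0.0, -177.0]
ft_force: [0.5, -0.7, -0.2]
grip_width: 0.298
```

Emit:
arm_command(moves=[[-1, 0, 0, 0.0025, 0, 0, 0], [-1, 0, 0, 0.0025, 0, 0, 0], [-1, 0, 0, 0.0025, 0, 0, 0]])

```text
time: 7.75
position: [0.568, -0.1973, 0.127]
orientation: [-180.0, 0.0, -177.0]
ft_force: [-1.2, 0.9, 5.0]
grip_width: 0.296
```

```bash
python3 - <<'E'
from h import *
rows([.5685,-.1972,.127],183)
E
```

```text
row [-0.0012, 0.0001, 0.0001] [-0.0002, 0.0005, -0.0004] | t 7.75 pos [ 0.568  -0.1973  0.127 ] [-1.7998e+02  4.0000e-02 -1.7703e+02] F [-1.2   0.85  5.05] M [ 0.223  0.394 -0.006] g 0.296
```

Emit:
arm_command(moves=[[-1, 0, 0, 0.0015, 0, 0, 0], [-1, 0, 0, 0.0015, 0, 0, 0], [-1, 0, 0, 0.0015, 0, 0, 0]])

```text
time: 8.05
position: [0.5681, -0.1974, 0.1268]
orientation: [-180.0, 0.1, -177.0]
ft_force: [-2.8, 0.8, 6.5]
grip_width: 0.293
```

Emit:
arm_command(moves=[[-1, 0, 0, 0.0015, 0, 0, 0], [-1, 0, 0, 0.0015, 0, 0, 0], [-1, 0, 0, 0.0015, 0, 0, 0]])

```text
time: 8.35
position: [0.5682, -0.1975, 0.1267]
orientation: [-179.9, 0.1, -177.0]
ft_force: [-2.7, 1.1, 9.1]
grip_width: 0.296
```

```bash
python3 - <<'E'
from h import *
rows([.5685,-.1972,.127],183)
E
```

```text
row [-0.0008, 0.0008, -0.0007] [-0.0007, 0.0007, -0.0004] | t 8.35 pos [ 0.5682 -0.1975  0.1267] [-1.7994e+02  6.0000e-02 -1.7704e+02] F [-2.69  1.06  9.09] M [ 0.113  0.712 -0.135] g 0.296
```

Emit:
arm_command(moves=[[-1, 0, 0, 0.0015, 0, 0, 0], [-1, 0, 0, 0.0015, 0, 0, 0], [-1, 0, 0, 0.0015, 0, 0, 0]])

```text
time: 8.65
position: [0.5684, -0.1976, 0.1264]
orientation: [-179.9, 0.1, -177.0]
ft_force: [-3.7, 1.6, 9.3]
grip_width: 0.294
```

Emit:
arm_command(moves=[[-1, 0, 0, 0.0015, 0, 0, 0], [-1, 0, 0, 0.0015, 0, 0, 0], [-1, 0, 0, 0.0015, 0, 0, 0]])

```text
time: 8.95
position: [0.5685, -0.1976, 0.1261]
orientation: [-179.9, 0.1, -177.0]
ft_force: [-4.0, 2.0, 10.4]
grip_width: 0.296
```

```bash
python3 - <<'E'
from h import *
rows([.5685,-.1972,.127],183)
E
```

```text
row [0.0, 0.001, -0.0022] [-0.0009, 0.0011, -0.0003] | t 8.95 pos [ 0.5685 -0.1976  0.1261] [-1.7992e+02  1.0000e-01 -1.7702e+02] F [-3.99  2.   10.38] M [ 0.162  0.764 -0.004] g 0.296
```

Emit:
arm_command(moves=[[-1, 0.0015, 0.0005, 0.002, 0, 0, 0], [-1, 0.0015, 0.0005, 0.002, 0, 0, 0], [-1, 0.0015, 0.0005, 0.002, 0, 0, 0]])

```text
time: 9.25
position: [0.5684, -0.1976, 0.1258]
orientation: [-179.9, 0.2, -177.0]
ft_force: [-2.3, 0.7, 12.5]
grip_width: 0.297
```

Emit:
arm_command(moves=[[-1, 0.001, 0.0005, 0.002, 0, 0, 0], [-1, 0.001, 0.0005, 0.002, 0, 0, 0], [-1, 0.001, 0.0005, 0.002, 0, 0, 0]])

```text
time: 9.55
position: [0.5685, -0.1975, 0.1253]
orientation: [-179.9, 0.3, -177.0]
ft_force: [-2.2, 1.6, 12.0]
grip_width: 0.289
```

```bash
python3 - <<'E'
from h import *
rows([.5685,-.1972,.127],183)
E
```

```text
row [-0.0001, 0.0008, -0.0042] [-0.0015, 0.0028, -0.0003] | t 9.55 pos [ 0.5685 -0.1975  0.1253] [-179.87    0.26 -177.02] F [-2.22  1.61 12.  ] M [0.175 0.387 0.022] g 0.289
```

Emit:
arm_command(moves=[[-1, 0.001, 0.0005, 0.002, 0, 0, 0], [-1, 0.001, 0.0005, 0.002, 0, 0, 0], [-1, 0.001, 0.0005, 0.002, 0, 0, 0]])

```text
time: 9.85
position: [0.5685, -0.1975, 0.1247]
orientation: [-179.8, 0.3, -177.0]
ft_force: [0.1, 0.9, 10.2]
grip_width: 0.291
```

Emit:
arm_command(moves=[[-1, 0.0005, 0, 0.002, 0, 0, 0], [-1, 0.0005, 0, 0.002, 0, 0, 0], [-1, 0.0005, 0, 0.002, 0, 0, 0]])

```text
time: 10.15
position: [0.5685, -0.1974, 0.1235]
orientation: [-179.8, 0.4, -177.0]
ft_force: [1.2, 0.4, 9.4]
grip_width: 0.296
```

```bash
python3 - <<'E'
from h import *
rows([.5685,-.1972,.127],183)
E
```

```text
row [-0.0002, 0.0004, -0.0087] [-0.0017, 0.004, -0.0004] | t 10.15 pos [ 0.5685 -0.1974  0.1235] [-179.85    0.36 -177.03] F [1.15 0.35 9.42] M [ 0.117 -0.095 -0.022] g 0.296
```

Emit:
arm_command(moves=[[-1, 0, 0, 0.002, 0, 0, 0], [-1, 0, 0, 0.004, 0, 0, 0], [-1, 0, 0, 0.004, 0, 0, 0]])

```text
time: 10.45
position: [0.5673, -0.197, 0.1199]
orientation: [-179.9, 0.2, -177.0]
ft_force: [0.9, -0.8, 1.3]
grip_width: 0.293
```

Emit:
arm_command(moves=[[-1, 0, 0, 0.0025, 0, 0, 0], [-1, 0, 0, 0.005, 0, 0, 0], [-1, 0, 0, 0.005, 0, 0, 0]])

```text
time: 10.75
position: [0.5652, -0.1963, 0.116]
orientation: [179.9, -0.1, -177.0]
ft_force: [-0.8, 0.6, 0.5]
grip_width: 0.292
```

```bash
python3 - <<'E'
from h import *
rows([.5685,-.1972,.127],183)
E
```

```text
row [-0.008, -0.0026, -0.0275] [0.0006, -0.0014, -0.0003] | t 10.75 pos [ 0.5652 -0.1963  0.116 ] [ 1.7995e+02 -1.3000e-01 -1.7703e+02] F [-0.78  0.64  0.51] M [ 0.037  0.106 -0.009] g 0.292
```

Emit:
arm_command(moves=[[-1, -0.005, -0.001, 0.0, 0, 0, 0], [-1, -0.005, -0.001, 0.0025, 0, 0, 0], [-1, -0.005, -0.001, 0.005, 0, 0, 0], [-1, -0.005, -0.001, 0.005, 0, 0, 0]])

```text
time: 11.15
position: [0.568, -0.1969, 0.1159]
orientation: [180.0, -0.0, -177.0]
ft_force: [-3.7, 1.0, 5.9]
grip_width: 0.3
```

Emit:
arm_command(moves=[[-1, 0, 0, 0.0025, 0, 0, 0], [-1, 0, 0, 0.0025, 0, 0, 0], [-1, 0, 0, 0.0025, 0, 0, 0]])

```text
time: 11.45
position: [0.5681, -0.1969, 0.1158]
orientation: [180.0, -0.0, -177.0]
ft_force: [-5.8, 2.8, 11.6]
grip_width: 0.298
```

```bash
python3 - <<'E'
from h import *
rows([.5685,-.1972,.127],183)
E
```

```text
row [-0.0009, -0.0008, -0.0279] [0.0001, -0.0003, -0.0003] | t 11.45 pos [ 0.5681 -0.1969  0.1158] [ 1.7999e+02 -3.0000e-02 -1.7702e+02] F [-5.77  2.75 11.57] M [0.297 0.905 0.012] g 0.298
```

The foot hits a hard stop 11–12 mm below first contact, so the cover looks seated. I lift and inspect.

Emit:
arm_command(moves=[[-1, 0, 0, -0.01, 0, 0, 0], [-1, 0, 0, -0.04, 0, 0, 0], [-1, 0, 0, -0.12, 0, 0, 0], [-1, 0, 0, -0.2, 0, 0, 0], [-1, 0, 0, -0.21, 0, 0, 0], [-1, 0, 0.08, -0.21, 0, 0, 0], [-1, 0, 0.2, -0.21, 0, 0, 0], [-1, 0, 0.32, -0.21, 0, 0, 0], [-1, 0, 0.4, -0.21, 0, 0, 0], [-1, 0, 0.4, -0.21, 0, 0, 0]])

```text
time: 12.45
position: [0.5587, -0.0336, 0.1964]
orientation: [179.9, -0.1, -176.8]
ft_force: [1.0, 0.5, -2.0]
grip_width: 0.296
```

```bash
python3 - <<'E'
from h import *
from workcell import ctrl
rows([.584,.2275,.20],186.3)
c=ctrl.capture("top");d=ctrl.capture("side");pickle.dump(c,open("t5.pkl","wb"));pickle.dump(d,open("s5.pkl","wb"))
cv2.imwrite("pics/t5.png",np.hstack([cv2.resize(c["image"][102:222,272:432,::-1],(400,300),interpolation=2),cv2.resize(d["image"][180:300,270:430,::-1],(400,300),interpolation=2)]))
for n,c in(("top",c),("side",d)):
    P=cloud(c);im=c["image"].astype(int);x,y,z=np.moveaxis(P,-1,0)
    t=np.radians(3.);X=np.array([np.cos(t),np.sin(t)]);Y=np.array([-X[1],X[0]])
    q=(P[...,:2]-[.569,-.197]);a=q@X;b=q@Y
    m=(abs(a)<.06)&(abs(b)<.042);A=np.c_[a[m],b[m],np.ones(m.sum())]
    print(n,'cover',np.linalg.lstsq(A,z[m],rcond=None)[0].round(4),np.median(z[m]))
    m=(abs(a)<.095)&(abs(b)<.073)&(abs(b)>.052);print('top',np.median(z[m]))
E
```

```text
row [-0.0999, 0.6481, -0.0081] [0.0011, -0.0013, -0.0341] | t 12.45 pos [ 0.5587 -0.0336  0.1964] [ 1.7991e+02 -1.2000e-01 -1.7677e+02] F [ 1.    0.54 -2.02] M [-0.     0.001 -0.028] g 0.296
top cover [ 0.0001 -0.0005  0.0649] 0.06477614157004774
top 0.059700684439370155
side cover [0.0035 0.0046 0.0672] 0.06714261390912546
top 0.06194245431395029
```

View pics/t5.png

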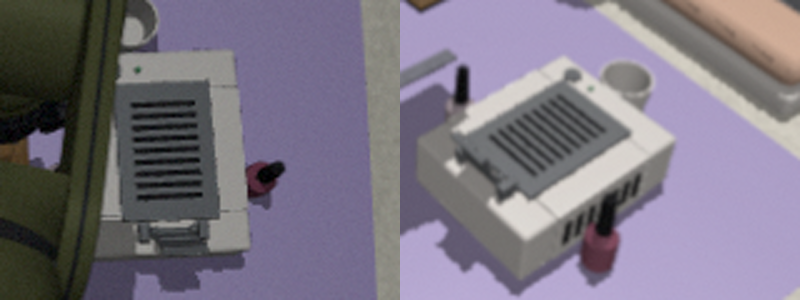

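Cover is level, 5.1 mm above the top in both cameras, with the bottles untouched. I return the tool to its original free spot.

Emit:
arm_command(moves=[[-1, -0.02, 0.1, 0, 0, 0, 0], [-1, -0.04, 0.22, 0, 0, 0, 0], [-1, -0.06, 0.34, 0, 0, 0, -0.034], [-1, -0.08, 0.46, 0, 0, 0, -0.034], [-1, -0.1, 0.56, 0, 0, 0, -0.034], [-1, -0.1, 0.63, 0, 0, 0, -0.034], [-1, -0.1, 0.645, 0, 0, 0, -0.034], [-1, -0.1, 0.645, 0, 0, 0, -0.034], [-1, -0.1, 0.645, 0, 0, 0, -0.034], [-1, -0.1, 0.645, 0, 0, 0, -0.034]])

```text
time: 13.55
position: [0.5867, 0.2209, 0.1977]
orientation: [-180.0, -0.0, -174.1]
ft_force: [0.5, 0.7, -1.4]
grip_width: 0.294
```

```bash
python3 - <<'E'
from h import *
rows([.584,.2275,.07],186.3)
E
```

```text
row [0.0049, 0.0172, 0.3193] [-0.0003, -0.0002, -0.0044] | t 13.55 pos [0.5867 0.2209 0.1977] [-1.7998e+02 -1.0000e-02 -1.7409e+02] F [ 0.46  0.73 -1.4 ] M [-0.017  0.004  0.013] g 0.294
```

Emit:
arm_command(moves=[[-1, 0.005, 0.017, 0.03, 0, 0, -0.0044], [-1, 0.005, 0.017, 0.1, 0, 0, -0.0044], [-1, 0.005, 0.017, 0.19, 0, 0, -0.0044], [-1, 0.005, 0.017, 0.27, 0, 0, -0.0044], [-1, 0.005, 0.017, 0.32, 0, 0, -0.0044], [-1, 0.005, 0.017, 0.345, 0, 0, -0.0044], [-1, 0.005, 0.017, 0.345, 0, 0, -0.0044], [-1, 0.005, 0.017, 0.345, 0, 0, -0.0044]])

```text
time: 14.35
position: [0.5843, 0.2293, 0.0608]
orientation: [180.0, 0.1, -173.6]
ft_force: [1.2, 1.2, -1.1]
grip_width: 0.293
```

```bash
python3 - <<'E'
from h import *
rows([.584,.2275,.05],186.3)
E
```

```text
row [0.0013, -0.0043, 0.027] [0.0002, 0.0009, 0.0012] | t 14.35 pos [0.5843 0.2293 0.0608] [ 1.7998e+02  8.0000e-02 -1.7359e+02] F [ 1.21  1.17 -1.13] M [-0.052  0.013 -0.031] g 0.293
```

Emit:
arm_command(moves=[[-1, 0, -0.002, 0.008, 0, 0, 0], [-1, 0, -0.002, 0.014, 0, 0, 0], [-1, 0, -0.002, 0.019, 0, 0, 0], [-1, 0, -0.002, 0.02, 0, 0, 0], [-1, 0, -0.002, 0.02, 0, 0, 0], [-1, 0, -0.002, 0.02, 0, 0, 0]])

```text
time: 14.95
position: [0.5838, 0.2284, 0.052]
orientation: [-180.0, 0.0, -173.6]
ft_force: [0.3, 0.6, -2.3]
grip_width: 0.295
```

Emit:
arm_command(moves=[[-1, 0, 0, 0.0025, 0, 0, 0], [-1, 0, 0, 0.0025, 0, 0, 0], [-1, 0, 0, 0.0025, 0, 0, 0]])

```text
time: 15.25
position: [0.5838, 0.2284, 0.0509]
orientation: [180.0, 0.0, -173.6]
ft_force: [0.0, 0.8, -1.9]
grip_width: 0.293
```

```bash
python3 - <<'E'
from h import *
rows([.584,.2275,.05],186.3)
E
```

```text
row [-0.0003, -0.0023, 0.0023] [0.0, 0.0, 0.0014] | t 15.25 pos [0.5838 0.2284 0.0509] [ 180.      0.   -173.57] F [ 0.03  0.79 -1.94] M [-0.021 -0.029  0.007] g 0.293
```

Emit:
arm_command(moves=[[-1, 0, 0, 0.0025, 0, 0, 0], [-1, 0, 0, 0.0025, 0, 0, 0], [-1, 0, 0, 0.0025, 0, 0, 0]])

```text
time: 15.55
position: [0.584, 0.2285, 0.0509]
orientation: [180.0, 0.0, -173.6]
ft_force: [-2.0, -0.5, 6.8]
grip_width: 0.294
```

```bash
python3 - <<'E'
from h import *
rows([.584,.2275,.05],186.3)
E
```

```text
row [0.0004, -0.0025, 0.0022] [0.0, 0.0003, 0.0014] | t 15.55 pos [0.584  0.2285 0.0509] [ 1.8000e+02  2.0000e-02 -1.7357e+02] F [-2.04 -0.54  6.76] M [-0.28   0.52  -0.083] g 0.294
```

Emit:
arm_command(moves=[[-1, 0, 0, -0.0015, 0, 0, 0], [-0.2, 0, 0, -0.0015, 0, 0, 0], [0.2, 0, 0, -0.0015, 0, 0, 0], [0.6, 0, 0, -0.0015, 0, 0, 0], [0.8, 0, 0, -0.0015, 0, 0, 0], [0.8, 0, 0, -0.0015, 0, 0, 0], [0.8, 0, 0, -0.0015, 0, 0, 0], [0.8, 0, 0, -0.03, 0, 0, 0], [0.8, 0, 0, -0.11, 0, 0, 0], [0.8, 0, 0, -0.22, 0, 0, 0], [0.8, 0, 0, -0.34, 0, 0, 0], [0.8, 0, 0, -0.4, 0, 0, 0], [0.8, 0, 0, -0.4, 0, 0, 0], [0.8, 0, 0, -0.4, 0, 0, 0]])

```text
time: 16.95
position: [0.584, 0.2284, 0.211]
orientation: [180.0, 0.1, -173.6]
ft_force: [0.3, -1.2, 0.1]
grip_width: 0.9
```

```bash
python3 - <<'E'
from h import *
from workcell import ctrl
rows([.43,-.20,.20],183)
c=ctrl.capture("wrist");d=ctrl.capture("side")
cv2.imwrite("pics/w6.png",np.hstack([cv2.resize(c["image"][:,:,::-1],(400,300)),cv2.resize(d["image"][:,:,::-1],(400,300))]))
E
```

```text
row [0.5024, -1.0213, 0.0264] [0.0002, 0.0011, 0.0381] | t 16.95 pos [0.584  0.2284 0.211 ] [ 1.7998e+02  1.0000e-01 -1.7357e+02] F [ 0.29 -1.16  0.12] M [ 0.008  0.005 -0.006] g 0.9
```

View pics/w6.png

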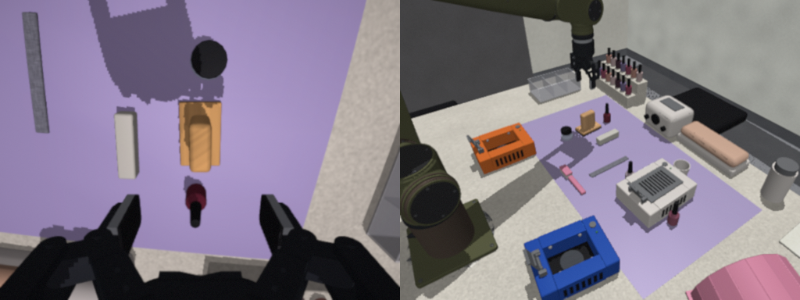

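Tool stands upright at its spot (wrist (200,135), side (588,122)) and the neighbours are unmoved. Next I shut the gripper and go to the outer side of the clip.

Emit:
arm_command(moves=[[0, 0.06, -0.06, 0, 0, 0, 0.01], [-1, 0.12, -0.18, 0, 0, 0, 0.02], [-1, 0.18, -0.3, 0, 0, 0, 0.038], [-1, 0.24, -0.41, 0, 0, 0, 0.038], [-1, 0.3, -0.52, 0, 0, 0, 0.038], [-1, 0.36, -0.63, 0, 0, 0, 0.038], [-1, 0.42, -0.74, 0, 0, 0, 0.038], [-1, 0.48, -0.85, 0, 0, 0, 0.038], [-1, 0.49, -0.96, 0, 0, 0, 0.038], [-1, 0.49, -1.0, 0, 0, 0, 0.038], [-1, 0.49, -1.0, 0, 0, 0, 0.038], [-1, 0.49, -1.0, 0, 0, 0, 0.038], [-1, 0.49, -1.0, 0, 0, 0, 0.038]], newtons=40)

```text
time: 18.35
position: [0.4334, -0.1898, 0.2088]
orientation: [179.9, -0.1, -176.9]
ft_force: [0.2, -0.3, 0.3]
grip_width: -0.003
```

```bash
python3 - <<'E'
from h import *
from workcell import ctrl
c=ctrl.capture("wrist")
rows([.43,-.204,.104],183)
cv2.imwrite("pics/w7.png",cv2.resize(c["image"][:,:,::-1],(640,480)))
P=cloud(c);x,y,z=np.moveaxis(P,-1,0)
m=(z>.095)&(z<.125)&(abs(y+.2)<.03)&(x>.44)&(x<.52)
print(m.sum(),P[m].min(0),P[m].max(0),np.median(P[m],0))
E
```

```text
row [0.0106, -0.0353, 0.2628] [0.0006, -0.0008, 0.0011] | t 18.4 pos [ 0.4336 -0.1898  0.2091] [ 1.7994e+02 -7.0000e-02 -1.7690e+02] F [ 0.38  0.28 -0.23] M [ 0.075 -0.038  0.029] g -0.005
280 [ 0.46446763 -0.22342413  0.1085925 ] [ 0.47259982 -0.19981677  0.11576446] [ 0.46792042 -0.21193939  0.11340085]
```

View pics/w7.png

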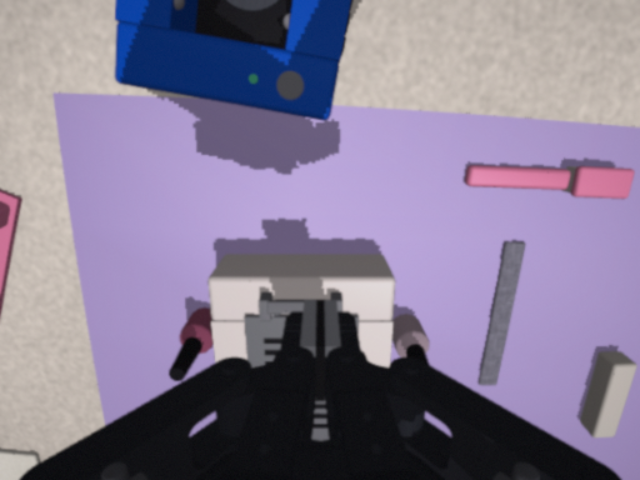

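Wrist view: clip still open at (300,295), partly behind the shut fingers at (320,330). I descend on its outer side.

Emit:
arm_command(moves=[[-1, 0.022, -0.035, 0.03, 0, 0, 0], [-1, 0.022, -0.035, 0.1, 0, 0, 0], [-1, 0.022, -0.035, 0.19, 0, 0, 0], [-1, 0.022, -0.035, 0.25, 0, 0, 0], [-1, 0.022, -0.035, 0.262, 0, 0, 0], [-1, 0.022, -0.035, 0.262, 0, 0, 0], [-1, 0.022, -0.035, 0.262, 0, 0, 0], [-1, 0.022, -0.035, 0.262, 0, 0, 0]])

```text
time: 19.2
position: [0.427, -0.206, 0.1071]
orientation: [-179.9, 0.2, -177.0]
ft_force: [0.5, -0.1, -0.8]
grip_width: -0.001
```

```bash
python3 - <<'E'
from h import *
from workcell import ctrl
d=ctrl.capture("side")
rows([.524,-.1995,.104],183)
cv2.imwrite("pics/s8.png",cv2.resize(d["image"][150:300,230:430,::-1],(640,480),interpolation=2))
E
```

```text
row [-0.2435, 0.0035, 0.008] [-0.0012, 0.0017, 0.0002] | t 19.25 pos [ 0.4268 -0.206   0.107 ] [-1.7989e+02  1.5000e-01 -1.7698e+02] F [0.27 0.41 0.33] M [ 0.017  0.018 -0.014] g 0.002
```

View pics/s8.png

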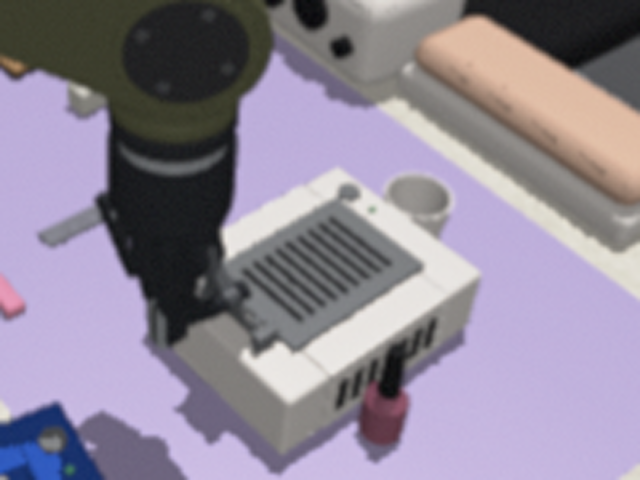

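The fingers are on the clip's outer side (side (180,310)) and nothing is touched. I push along +x.

Emit:
arm_command(moves=[[-1, -0.02, 0.001, 0.005, 0, 0, 0], [-1, -0.045, 0.001, 0.005, 0, 0, 0], [-1, -0.065, 0.001, 0.005, 0, 0, 0], [-1, -0.08, 0.001, 0.005, 0, 0, 0], [-1, -0.095, 0.001, 0.005, 0, 0, 0], [-1, -0.11, 0.001, 0.005, 0, 0, 0], [-1, -0.125, 0.001, 0.005, 0, 0, 0]])

```text
time: 19.95
position: [0.476, -0.2024, 0.103]
orientation: [180.0, -0.0, -177.0]
ft_force: [-0.6, -1.2, 0.2]
grip_width: -0.002
```

Emit:
arm_command(moves=[[-1, -0.015, 0.0005, 0, 0, 0, 0], [-1, -0.03, 0.001, 0, 0, 0, 0], [-1, -0.045, 0.001, 0, 0, 0, 0], [-1, -0.05, 0.001, 0, 0, 0, 0]])

```text
time: 20.35
position: [0.4965, -0.2009, 0.1031]
orientation: [180.0, 0.1, -177.0]
ft_force: [-0.2, -0.2, 0.1]
grip_width: -0.003
```

```bash
python3 - <<'E'
from h import *
from workcell import ctrl
d=ctrl.capture("side")
rows([.524,-.1995,.104],183)
cv2.imwrite("pics/s9.png",cv2.resize(d["image"][150:300,230:430,::-1],(640,480),interpolation=2))
E
```

```text
row [-0.0681, 0.0002, -0.0013] [-0.0001, 0.0014, -0.0] | t 20.4 pos [ 0.4968 -0.201   0.1034] [-1.7999e+02  1.3000e-01 -1.7700e+02] F [-0.72 -0.35  0.99] M [ 0.001 -0.036  0.003] g -0.0
```

View pics/s9.png

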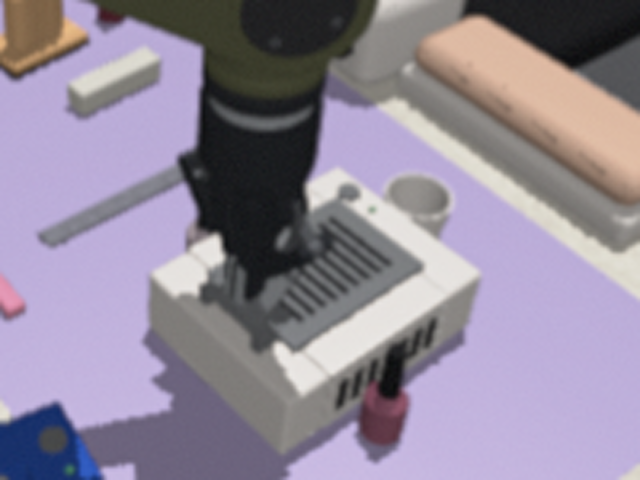

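The clip is going over, with its end visible at (305,235). I keep pushing past the detent.

Emit:
arm_command(moves=[[-1, -0.015, 0.0, 0, 0, 0, 0], [-1, -0.03, 0.0, 0, 0, 0, 0], [-1, -0.045, 0.0, 0, 0, 0, 0], [-1, -0.06, 0.0, 0, 0, 0, 0], [-1, -0.075, 0.0, 0, 0, 0, 0], [-1, -0.075, 0.0, 0, 0, 0, 0]])

```text
time: 21.0
position: [0.524, -0.1991, 0.101]
orientation: [179.9, -0.3, -177.0]
ft_force: [-0.6, 0.7, -1.0]
grip_width: 0.001
```

```bash
python3 - <<'E'
from h import *
from workcell import ctrl
d=ctrl.capture("side")
rows([.524,-.1995,.104],183)
cv2.imwrite("pics/s10.png",cv2.resize(d["image"][150:300,230:430,::-1],(640,480),interpolation=2))
E
```

```text
row [0.0029, -0.0007, -0.0053] [0.0007, -0.0011, -0.0] | t 21.05 pos [ 0.5252 -0.1991  0.1019] [ 1.7994e+02 -1.0000e-01 -1.7700e+02] F [ 0.26 -0.23 -0.05] M [-0.011  0.04   0.042] g -0.003
```

View pics/s10.png

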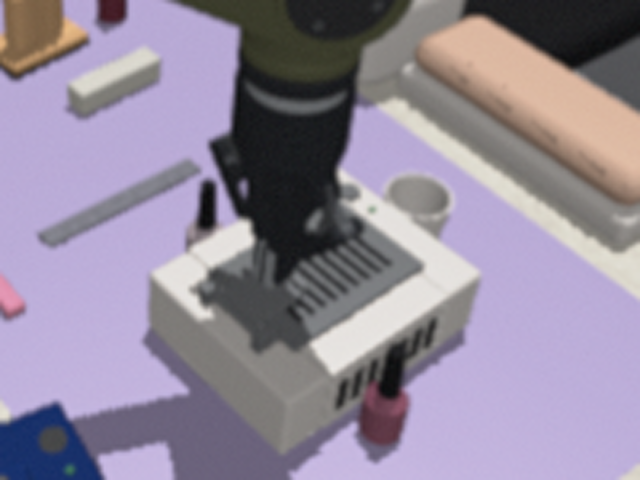

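It appears shut (clip flat at (250,305)). I lift off and verify.

Emit:
arm_command(moves=[[-1, 0, 0, -0.04, 0, 0, 0], [-1, 0, 0, -0.14, 0, 0, 0], [-1, 0, 0, -0.25, 0, 0, 0], [-1, 0.05, 0.1, -0.33, 0, 0, 0], [-1, 0.12, 0.22, -0.36, 0, 0, 0], [-1, 0.2, 0.34, -0.36, 0, 0, 0], [-1, 0.25, 0.46, -0.36, 0, 0, 0], [-1, 0.25, 0.56, -0.36, 0, 0, 0], [-1, 0.25, 0.6, -0.36, 0, 0, 0], [-1, 0.25, 0.6, -0.36, 0, 0, 0], [-1, 0.25, 0.6, -0.36, 0, 0, 0], [-1, 0.25, 0.6, -0.36, 0, 0, 0]])

```text
time: 22.25
position: [0.4136, 0.0344, 0.2481]
orientation: [-180.0, 0.1, -177.0]
ft_force: [-0.5, 0.6, 0.3]
grip_width: 0.004
```

```bash
python3 - <<'E'
from h import *
from workcell import ctrl
rows([.43,.04,.25],183)
c=ctrl.capture("top");d=ctrl.capture("side")
cv2.imwrite("pics/f.png",np.vstack([np.hstack([cv2.resize(i["image"][:,:,::-1],(400,300)) for i in(c,d)]),np.hstack([cv2.resize(c["image"][102:222,272:432,::-1],(400,300),interpolation=2),cv2.resize(d["image"][180:300,270:430,::-1],(400,300),interpolation=2)])]))
for n,c in(("top",c),("side",d)):
    P=cloud(c);im=c["image"].astype(int);x,y,z=np.moveaxis(P,-1,0)
    t=np.radians(3.);X=np.array([np.cos(t),np.sin(t)]);Y=np.array([-X[1],X[0]])
    q=(P[...,:2]-[.569,-.197]);a=q@X;b=q@Y
    ref=np.median(z[(abs(a)<.08)&(abs(b)<.073)&(abs(b)>.052)])
    m=(a>-.015)&(a<.06)&(abs(b)<.04);print(n,'cover-top',np.median(z[m])-ref)
    m=(a>-.03)&(a<.03)&(abs(b)>.03)&(abs(b)<.042);print(np.median(z[m])-ref)
    for lo in np.arange(-.09,-.015,.006):
        m=(a>lo)&(a<lo+.006)&(abs(b)<.014); print(round(lo,3),round(np.median(z[m])-ref,4),end='; ')
    w=(im[...,0]>im[...,2]*1.4)&(abs(x-.584)<.07)&(abs(y-.228)<.06)
    print('\nhandle',rect(P,w&(z>.07)),rect(P,w&(z>.008)&(z<.02)))
E
```

```text
row [-0.0417, 0.012, -0.0047] [-0.0002, 0.001, -0.0005] | t 22.25 pos [0.4136 0.0344 0.2481] [-1.7998e+02  9.0000e-02 -1.7704e+02] F [-0.54  0.57  0.33] M [-0.009  0.035 -0.005] g 0.004
top cover-top 0.005074108204165151
0.005004028069259481
-0.09 -0.0002; -0.084 0.0067; -0.078 0.0112; -0.072 0.0118; -0.066 0.0125; -0.06 0.013; -0.054 0.0122; -0.048 0.0114; -0.042 0.0116; -0.036 0.0124; -0.03 0.0142; -0.024 0.0048; -0.018 0.0048; 
handle ((0.5854, 0.2279), (0.0587, 0.0236), 5.08, 258) ((0.5861, 0.2285), (0.0915, 0.0569), 6.3, 411)
side cover-top 0.005356412647146147
0.005102241663304585
-0.09 -0.0002; -0.084 0.0083; -0.078 0.012; -0.072 0.0125; -0.066 0.0121; -0.06 0.0123; -0.054 0.0118; -0.048 0.0118; -0.042 0.0118; -0.036 0.0135; -0.03 0.0158; -0.024 0.0058; -0.018 0.005; 
handle ((0.5821, 0.2227), (0.0552, 0.0208), 0.56, 112) ((0.5838, 0.2242), (0.0919, 0.055), 5.72, 220)
```

View pics/f.png

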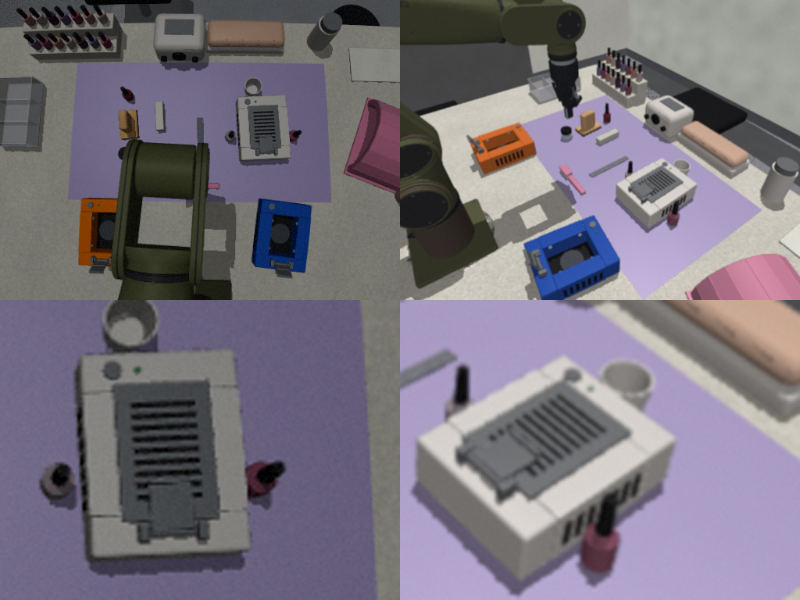

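The clip lies level (about 12 mm, ridge about 15 mm above the top) with its end near −28 mm. The cover is at 5 mm, the tool is upright, the bystanders are in place and the robot is clear, so I hand in.

```bash
python3 -c "
from workcell import ctrl
print(ctrl.sign_off())"
```

```text
the job is handed in; nothing more can be done
None
```

The filter cover is seated and the clip is shut over its edge. The job was handed in at about 22 s of the 64 s allowed; sign-off gave no verdict.

- **Cover:** I pressed it with the wooden tool's foot, square and within about 1 to 2 mm of the cover's middle. The net peak was about 14 to 15 N. It then dropped to a hard stop 11 to 12 mm below first contact. The last check showed the cover level, 5.1 to 5.4 mm above the extractor's top in both cameras.
- **Clip:** I swung it over from its outer side with the shut fingers. It was still closed after the gripper left: level at about 12 mm above the top, with its end ridge at about 15 mm.
- **Tool:** It stands upright at its original spot, about 1 mm from where it started in the top camera's view.
- **Surroundings:** The bottles, cup, buffer and file look unmoved in the final pictures. The arm hid most of the gel pot and brush from the top camera, but the side view shows both in place.
- **Disagreements and small slips:** The side camera reads about 2 mm higher than the top camera and up to 5 mm off it sideways, so I judged heights relative to the extractor's top. While the cover snapped down, the tool drifted about 3 mm sideways; I corrected that before the final press.

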